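# Switch on a net-marker lamp and snap its sealing cap home

### The arm

A 7-joint arm with a two-finger parallel gripper is mounted at the origin on the work surface. World frame = base frame: x ahead of the robot, y to its left, z up, the work surface at z = 0. Lengths are in m, angles in rad, forces in N, time in s.
With the tool pointing down it reaches from about 0.425 to 0.825 m from the base axis. Payload 3.6 kg.
Tool frame: the origin (TCP) lies where the fingers leave the gripper's body, on its centre line; the fingertips stand 73 mm ahead of it and the grasp point (between the pads) lies 54 mm ahead of it; x points along the fingers, y is the direction in which the jaws open and shut, and the axes are right-handed (so a half turn about x gives the same grasp; the last joint's range is limited). The gripper opens to 85 mm and grips with 20 to 120 N. Pads are 22 mm wide; open, the fingers measure 114 mm over their backs; the gripper's body (76 mm by 85 mm) begins 54 mm behind the grasp point. The pads swing forward as they close: fully open they stand 13 mm farther back than shut.
Start: joints at [-1.256, 0.615, -0.013, 1.423, 0.008, 1.103, -0.04], TCP at [0.217, 0.613, 0.304] pointing down, gripper open.
Joint ranges: [-3.12, 3.12], [-0.3, 2.06], [-1.34, 1.32], [0.26, 2.42], [-1.36, 4.5], [0.01, 1.98], [-2.84, 2.84]. Speed limits (rad/s): [2.79, 2.79, 3.14, 3.14, 3.14, 3.14, 3.14].

### API

Orientations are given as a unit quaternion [x, y, z, w].
In Python, from station import arm, snapshot, camera_info, ticket gives the robot as it stands. Calls block until the motion is done:
- arm.movep(position, orientation): joint-space move of the TCP to a pose.
- arm.line_to(position, velocity=0.15, ori=None): straight line of the TCP; ori=None keeps the orientation; velocity is the mean speed in m/s.
- arm.move_j(angles): joint-space move.
- arm.move_gripper(opening, effort=None): opening from 0.0 (shut) to 1.0 (fully open); effort is the grip in N (None keeps the last); returns when the fingers have stopped.
- arm.pause(seconds).
- arm.ik(position, orientation): joint angles nearest the present ones, or None.
- snapshot(name): name is "side" or "top"; returns the picture (384x512x3 uint8, blue, green, red); there is no depth.
- camera_info(name): a dict with "fx", "fy", "cx", "cy" (pixels), "R" (3x3) and "t" (3): a world point X has camera coordinates R X + t. Camera axes: x right, y down, z forward; pixel columns grow to the right and rows downward; lengths in m; the calibration is good to about 2 mm. A picture is of the moment at which its call begins. camera_info takes no time and is no camera call.
A pose or a line that the arm cannot do raises arm.MotionError and nothing moves.
- ticket.finish_job(): hands the job in, once; it reports no verdict.
Readings, each from a call of its own:
- arm.read_time(): time.
- arm.read_joint_positions(): joint angles.
- arm.read_dq(): joint speeds.
- arm.read_effort(): joint torques, N m.
- arm.read_tool_pos(): TCP position.
- arm.read_eef_rot(): TCP orientation.
- arm.read_ft_force(): force on the tool from outside, world axes, zero at the start.
- arm.read_wrist_torque(): the same for the moment, N m.
- arm.read_opening(): opening from 0.0 (shut) to 1.0 (fully open).
Only numpy, scipy, OpenCV 4.12 (cv2) and the standard library are available. Lean on these libraries where they do the work, as an engineer would, in place of code of your own. Each camera call takes 0.05 s, during which the arm holds its last target.

### The job

Get the uncapped net-marker lamp in the middle of the bench ready to go to sea: press the rubber switch button on the top of its stud fully down and let it come back up, then put the loose ribbed cap over that stud and push it down through the click until its rim sits flat on the seat. Finish right there with the gripper still on the cap and pressing it down firmly to bed the seal - do not let go - and leave the other things on the bench where they are.

Things in the scene. Friction and masses are not known exactly. Their poses are not given: they have to be found in the camera images.
- lamp: the net-marker lamp; it does not move. A yellow float collar, 172 mm across, in a dark 190 mm bench ring; on top a flat grey deck, 128 mm across, 70 mm above the bench, with a clear round lens at -32 mm and the cap stud at +36 mm along its own x axis. Origin: middle of the underside, on the bench; z up. The capped lamp standing in the bench's far left corner is another one, already finished
- stud_seat (a point): centre of the ring seat at the foot of the stud: 78 mm above the bench, 34 mm across, 8 mm proud of the deck; the cap's rim goes onto it. The stud is an upright round slick post, 21.6 mm across, tapering to 16 mm at the top, rising 17.5 mm above the seat; four sprung 7 mm steel balls stand 3 mm out of its side, 8 mm above the seat
- switch_top (a point): middle of the flat top of the rubber switch button (15 mm across), which stands up out of the top of the stud: 24.5 mm above the seat, 102.5 mm above the bench, when it is up
- switch (a joint): how far the switch button is pressed: 0 up, 0.004 m fully down. It springs back by itself; it starts to move at about 1.5 N and is fully down at about 5 N. Fully down its top is still 3 mm above the top of the stud, and the cap does not touch it
- cap_top (a point): middle of the cap's closed top, 34 mm above its rim. Pushed down over the stud, the cap meets the balls when its rim is 7 to 9 mm above the seat; getting over them takes a push of 6 to 16 N, up to 25 N if off centre, then the force drops with a click, and the rim must still be pressed some 4 mm further down, onto the seat, where it stops hard
- lens_top (a point): top of the clear lens dome (44 mm across), 98 mm above the bench, 68 mm from the stud centre to centre; a neighbour to keep clear of
- cap: black ribbed round cap, 36 mm across, 34 mm tall, flat closed top, about 40 g. It stands loose on the bench on its open end. Inside it is 31 mm wide and 29 mm deep, with a round bead 4 mm above the rim that narrows the mouth to 24.5 mm; any yaw fits the stud. Origin: middle of its open rim (underside); z points up out of its closed top
- jar_lid: flat black jar lid, 72 mm across, 16 mm tall, lying closed side up. A bystander: leave it alone. Origin: middle of its underside
- hose_union: brass hose union with a hexagon collar, standing on end, 37 mm across, 44 mm tall. A bystander: leave it alone. Origin: middle of its underside
- shackle: steel bow shackle lying flat, about 70 x 65 mm, 10 mm thick. A bystander: leave it alone. Origin: middle of its underside
- soap_bottle: white soap bottle with a small cap, 62 mm across, 180 mm tall. A bystander: leave it alone. Origin: middle of its underside
- mug: white ceramic mug, 80 mm across, 85 mm tall. A bystander: leave it alone. Origin: middle of its underside
- brush: hand brush lying on the bench. A bystander: leave it alone
- float: small yellow net float standing on end, 68 mm across, 68 mm tall. A bystander: leave it alone. Origin: middle of its underside

How it is judged:
By the outcome, as a careful person would: the job done as asked, in the order asked, and still so for the second after the job is handed in, while the arm keeps its last pose, push and grip.
It also fails if it takes over 48 s, if anything falls off the work surface, if the arm or the gripper's body presses on something with over 40 N, if the wrist force passes 120 N, or if a joint passes its speed limit or range.

## Working session

There is one attempt and no reset: what is moved stays moved. The work goes in short steps, each a Python script; the robot and the scene stay as the last script left them, time stands still between calls to the robot, and variables do not carry over. Pictures are saved under pics/ and viewed, and the job is handed in when it is done.

```bash
ls; mkdir -p pics; python3 - <<'E'
from station import arm,snapshot,camera_info
import cv2
for n in("side","top"):
    cv2.imwrite(f"pics/{n}0.png",snapshot(n)); c=camera_info(n); print(n,c)
print(arm.read_time(),arm.read_tool_pos(),arm.read_eef_rot(),arm.read_opening())
E
```

```text
pics
side {'fx': 438.62503423644847, 'fy': 438.62503423644847, 'cx': 265.05532964721226, 'cy': 193.72578572957912, 'R': array([[ 0.98294823, -0.18332615, -0.01429334],
       [-0.13895836, -0.68964956, -0.71068562],
       [ 0.12042986,  0.70055335, -0.70336452]]), 't': array([-0.4962701 ,  0.14616653,  1.22098332])}
top {'fx': 481.90239456165614, 'fy': 481.90239456165614, 'cx': 256.41387344727445, 'cy': 184.71573558182612, 'R': array([[ 0.01567177, -0.9998724 ,  0.00309545],
       [-0.99340273, -0.01592195, -0.11356718],
       [ 0.11360198, -0.00129523, -0.9935255 ]]), 't': array([-0.00661787,  0.53671164,  1.66261258])}
0.1 [0.21705771 0.61213185 0.30283848] [ 0.11907076  0.69700864 -0.12071038  0.69672815] 0.9976615063418073
```

View pics/side0.png

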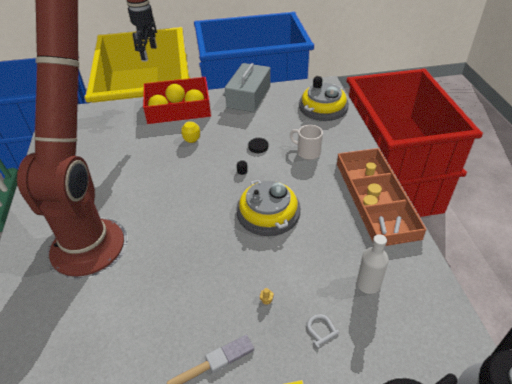

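View pics/top0.png

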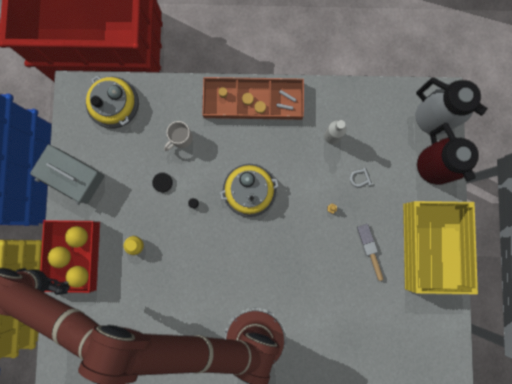

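The side view shows the lamp at about (268,205), the cap at (242,168) and the jar lid at (258,146). In the top view the lamp is at (249,190), the cap at (193,203) and the lid at (162,182). I'll zoom in on both.

```bash
python3 - <<'E'
import cv2,numpy as np
s=cv2.imread("pics/side0.png");t=cv2.imread("pics/top0.png")
a=cv2.resize(s[135:240,215:315],None,fx=5.5,fy=5.5,interpolation=cv2.INTER_CUBIC)
b=cv2.resize(t[155:225,180:290],None,fx=7,fy=7,interpolation=cv2.INTER_CUBIC)
cv2.imwrite("pics/s1.png",a);cv2.imwrite("pics/t1.png",b)
E
```

```text
(no output)
```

View pics/s1.png

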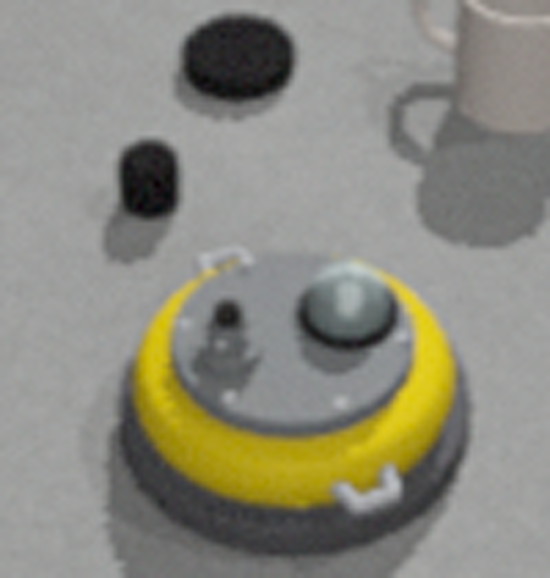

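View pics/t1.png

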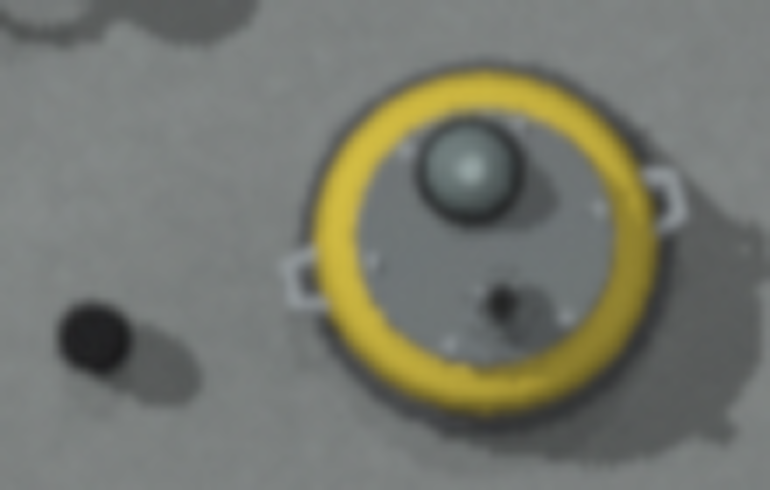

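```bash
cat > h.py <<'E'
import numpy as np,cv2
from station import arm,snapshot,camera_info
C={n:camera_info(n) for n in("side","top")}
def ray(n,u,v):
    c=C[n];d=c["R"].T@np.array([(u-c["cx"])/c["fx"],(v-c["cy"])/c["fy"],1]);o=-c["R"].T@c["t"];return o,d/np.linalg.norm(d)
def onz(n,uv,z):
    o,d=ray(n,*uv);return o+d*(z-o[2])/d[2]
def tri(uvs,uvt):
    A=np.zeros((3,3));b=np.zeros(3);R=[ray("side",*uvs),ray("top",*uvt)]
    for o,d in R:
        P=np.eye(3)-np.outer(d,d);A+=P;b+=P@o
    X=np.linalg.solve(A,b);return X,[np.linalg.norm((np.eye(3)-np.outer(d,d))@(X-o)) for o,d in R]
def proj(n,X):
    c=C[n];p=c["R"]@np.asarray(X)+c["t"];return np.array([c["fx"]*p[0]/p[2]+c["cx"],c["fy"]*p[1]/p[2]+c["cy"]])
def dark(im,u,v,r,lo,hi):
    """soft dark centroid in window; weight 1 below lo, 0 above hi"""
    u0,v0=int(u-r),int(v-r);w=im[v0:v0+2*r+1,u0:u0+2*r+1].max(2).astype(float)
    W=np.clip((hi-w)/(hi-lo),0,1);m=(W>0).astype(np.uint8)
    n,l=cv2.connectedComponents(m);k=l[int(v)-v0,int(u)-u0];W=W*(l==k)
    yy,xx=np.indices(W.shape);s=W.sum();return (xx*W).sum()/s+u0,(yy*W).sum()/s+v0,s
E
python3 - <<'E'
from h import *
s=cv2.imread("pics/side0.png");t=cv2.imread("pics/top0.png")
print(s[184:204,250:264].max(2));print(t[192:206,245:260].max(2))
a=dark(s,242,168,12,40,80);b=dark(t,193,203,12,40,80);print(a,b,tri(a[:2],b[:2]))
print(onz("side",a[:2],.017),onz("top",b[:2],.017))
y=[]
hsv=cv2.cvtColor(t,cv2.COLOR_BGR2HSV);m=cv2.inRange(hsv,(20,120,60),(35,255,255))
n,l,st,ce=cv2.connectedComponentsWithStats(m)
print([(st[i].tolist(),ce[i]) for i in range(1,n) if st[i][4]>200])
E
```

```text
[[149 161 194 197 166 142 152 145 135 131 142 147 146 148]
 [162 173 176 163 150 143 145 144 140 141 143 148 146 146]
 [193 171 150 146 144 142 146 147 147 145 146 147 146 145]
 [178 151 144 146 147 145 143 143 146 148 146 147 147 147]
 [152 143 147 146 147 147 144 146 145 146 147 147 146 146]
 [149 144 146 141 135 113 111 118 133 143 147 144 145 150]
 [143 145 144 132  98  69  59  72 109 137 146 148 146 144]
 [144 143 146 124  70  46  42  44  81 128 145 145 147 146]
 [145 142 139 114  55  39  45  33  68 122 147 147 146 145]
 [150 141 129  94  54  33  31  36  71 113 136 143 144 148]
 [146 137 116  84  77  62  62  65  82 109 134 146 146 144]
 [143 138 119  94  90  96  97  96 100 122 141 148 146 143]
 [143 137 116  89 101 104  99  97  98 116 139 145 143 146]
 [140 134 119  98 125 134 111  96  94 100 127 143 144 146]
 [125 107 101  88 110 114  99  95  91 110 135 140 135 142]
 [120  90  90  89  95  94  90  94  92 117 142 133 128 146]
 [ 99  86  90  93  98  96 101 101 101 110 111 102 123 145]
 [ 92  89  82  91  99  98 102 103  98  94  92 114 138 144]
 [ 95  91  88  88  94  94  94  98  94 
[... 1192 characters left out ...]
.757574281462195e-05), np.float64(5.7575742814830184e-05)])
[0.46927469 0.22291658 0.017     ] [0.46916135 0.22296921 0.017     ]
[([86, 77, 48, 47, 710], array([112.54788732, 102.94788732])), ([225, 165, 49, 49, 755], array([248.61456954, 190.26887417])), ([404, 201, 74, 93, 6571], array([440.05387308, 247.44605083])), ([66, 227, 21, 20, 345], array([ 75.82898551, 236.33913043])), ([124, 236, 19, 19, 278], array([133.07913669, 245.10791367])), ([0, 240, 41, 31, 1187], array([ 19.80539174, 254.1137321 ])), ([48, 247, 22, 20, 361], array([ 58.36565097, 256.61772853])), ([66, 266, 22, 21, 359], array([ 76.45961003, 276.20334262])), ([0, 315, 38, 43, 1167], array([ 14.89631534, 336.46958012]))]
```

```bash
python3 - <<'E'
from h import *
s=cv2.imread("pics/side0.png");t=cv2.imread("pics/top0.png")
for hs,ht in((100,72),(90,65),(110,70)):
    a=dark(s,256,192,6,50,hs);b=dark(t,251,198,6,45,ht);X,e=tri(a[:2],b[:2]);print(a,b,X,e[0],onz("side",a[:2],.0995),onz("top",b[:2],.1005))
# lamp: enclose yellow collar and deck, in each view
for n,im,u,v in(("side",s,268,205),("top",t,249,190)):
    hsv=cv2.cvtColor(im,cv2.COLOR_BGR2HSV);m=cv2.inRange(hsv,(20,120,60),(35,255,255))
    k,l,st,ce=cv2.connectedComponentsWithStats(m)
    i=[i for i in range(1,k) if st[i][4]>200 and np.hypot(*(ce[i]-(u,v)))<15][0]
    cs,h=cv2.findContours((l==i).astype(np.uint8),cv2.RETR_CCOMP,cv2.CHAIN_APPROX_NONE)
    outer=max(cs,key=cv2.contourArea);inner=sorted(cs,key=cv2.contourArea)[-2]
    for nm,c,z in(("outer",outer,.035),("inner",inner,.070)):
        P=np.array([onz(n,q[0],z) for q in c])[:,:2]
        (cx,cy),(d1,d2),_=cv2.fitEllipse((P*1000).astype(np.float32));print(n,nm,cx,cy,d1,d2)
E
```

```text
(np.float64(255.76732673267327), np.float64(192.52970297029702), np.float64(20.2)) (np.float64(251.4071661237785), np.float64(198.12377850162866), np.float64(11.37037037037037)) [0.48336133 0.01809447 0.09829642] 1.8820073323880285e-05 [0.48317073 0.01688142 0.0995    ] [0.4831905 0.0180743 0.1005   ]
(np.float64(255.82916053019144), np.float64(192.15022091310752), np.float64(16.975)) (np.float64(251.32804232804233), np.float64(198.12698412698413), np.float64(9.45)) [0.48342849 0.01833934 0.09948942] 0.00016568255951316673 [0.4835938 0.0183335 0.0995   ] [0.48317548 0.01833968 0.1005    ]
(np.float64(255.7396889790399), np.float64(193.01217038539554), np.float64(24.65)) (np.float64(251.38518518518518), np.float64(198.0962962962963), np.float64(10.8)) [0.48343212 0.01819744 0.09633617] 0.00020798009068828294 [0.48277294 0.01501092 0.0995    ] [0.48328187 0.01814964 0.1005    ]Traceback (most recent call last):
  File "<stdin>", line 11, in <module>
IndexError: list index out of range
```

```bash
python3 - <<'E'
from h import *
s=cv2.imread("pics/side0.png");t=cv2.imread("pics/top0.png")
for n,im,u,v in(("side",s,268,205),("top",t,249,190)):
    hsv=cv2.cvtColor(im,cv2.COLOR_BGR2HSV);m=cv2.inRange(hsv,(18,110,50),(38,255,255))
    q=np.zeros_like(m);q[v-45:v+45,u-45:u+45]=m[v-45:v+45,u-45:u+45]
    cs,h=cv2.findContours(q,cv2.RETR_CCOMP,cv2.CHAIN_APPROX_NONE)
    cs=sorted(cs,key=cv2.contourArea)[::-1]
    for c,z in zip(cs[:2],(.035,.070)):
        P=np.array([onz(n,p[0],z) for p in c])[:,:2]
        if len(P)>10: print(n,z,cv2.contourArea(c),cv2.fitEllipse((P*1000).astype(np.float32)))
# lens dark rim, approx
print("lens top-view blob",onz("top",(180+470/7,155+170/7),.083), "side",onz("side",(215+348/5.5,135+308/5.5),.083))
E
```

```text
side 0.035 818.0 ((520.454345703125, 37.987213134765625), (157.87657165527344, 181.14390563964844), 164.40457153320312)
top 0.035 1807.0 ((520.66845703125, 28.33955192565918), (167.42042541503906, 169.47169494628906), 124.82337951660156)
top 0.07 1142.5 ((519.1630249023438, 27.248586654663086), (131.22927856445312, 131.36497497558594), 165.8114013671875)
lens top-view blob [0.54887483 0.03384345 0.083     ] side [0.5493633  0.02696209 0.083     ]
```

Both measurements agree with the given sizes. The cap is at (0.469, 0.223), mid-height 17 mm. The button is at (0.4834, 0.0182, 0.099), 37 mm from the lamp centre and 67 mm from the lens. I'll put the jaws perpendicular to the lens direction and go to the button with the gripper shut.

```bash
cat >> h.py <<'E'
from scipy.spatial.transform import Rotation as Ro
STUD=np.array([.4834,.0182]);CAP=np.array([.4692,.2230])
def down(sign=1):
    l=np.array([.519,.0273])-STUD;l/=np.linalg.norm(l)
    y=sign*np.array([-l[1],l[0],0]);x=np.array([0,0,-1.]);z=np.cross(x,y)
    return Ro.from_matrix(np.c_[x,y,z]).as_quat()
E
python3 - <<'E'
from h import *
print(Ro.from_quat(arm.read_eef_rot()).as_matrix().round(2))
for sg in(1,-1):
    q=down(sg)
    for p in((*STUD,.25),(*STUD,.15),(*CAP,.2),(*CAP,.075)):print(sg,p,arm.ik(p,q))
E
```

```text
[[-0.    0.33  0.94]
 [-0.    0.94 -0.33]
 [-1.   -0.    0.  ]]
1 (np.float64(0.4834), np.float64(0.0182), 0.25) [-8.09094444e-02  4.30260559e-01 -2.67704703e-03  1.96115543e+00
  1.63782027e-03  7.50178694e-01  1.73651479e+00]
1 (np.float64(0.4834), np.float64(0.0182), 0.15) [ 1.69431416e-03  5.96313391e-01 -1.24087562e-01  2.05445723e+00
  1.45798741e-01  4.98871828e-01  1.59167553e+00]
1 (np.float64(0.4692), np.float64(0.223), 0.2) [-0.40490375  0.55227798 -0.12002009  1.91778875  0.10041237  0.67720994
  1.23548277]
1 (np.float64(0.4692), np.float64(0.223), 0.075) [-0.41242324  0.7642549  -0.11222883  1.99401214  0.20337667  0.39380266
  1.13926239]
-1 (np.float64(0.4834), np.float64(0.0182), 0.25) [-0.5463403   0.50534694  0.68279134  1.97462453 -0.43517036  0.81041695
 -0.93831828]
-1 (np.float64(0.4834), np.float64(0.0182), 0.15) [-0.41886691  0.64754013  0.5088286   2.06724134 -0.57812877  0.56778087
 -0.81786388]
-1 (np.float64(0.4692), np.float64(0.223), 0.2) [-0.86365324  0.61378806  0.58271764  1.93198299 -0.48961315  0.73955473
 -1.31496629]
-1 (np.float64(0.4692), np.float64(0.223), 0.075) [-0.73128122  0.79889976  0.38314521  2.00396485 -0.64767528  0.46007448
 -1.18203357]
```

```bash
python3 - <<'E'
from h import *
q=down(1)
arm.movep([*STUD,.26],q); print(arm.read_time())
arm.move_gripper(0.0,effort=40); print(arm.read_time(),arm.read_opening(),arm.read_tool_pos(),arm.read_ft_force())
cv2.imwrite("pics/s2.png",cv2.resize(snapshot("side")[100:260,180:350],None,fx=3.5,fy=3.5));cv2.imwrite("pics/t2.png",cv2.resize(snapshot("top")[150:240,180:300],None,fx=5,fy=5))
E
```

```text
2.425
3.1917 -0.0003608792486988582 [0.48339764 0.01818874 0.26000998] [-0.79267385 -0.04159874  0.12572013]
```

View pics/s2.png

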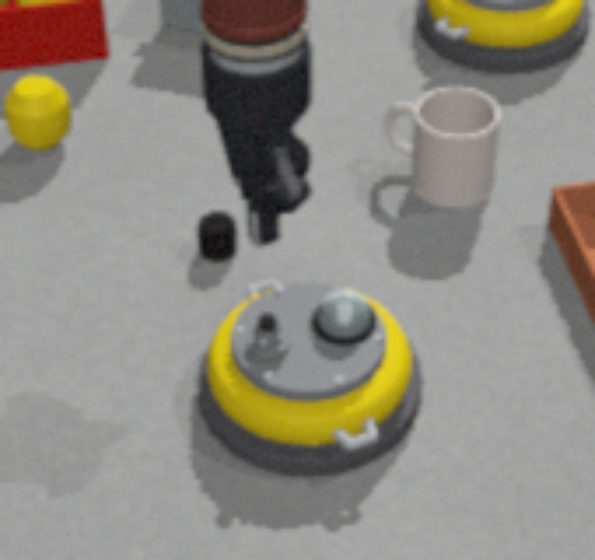

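The gripper is above the stud, with the fingertip at about (255,169) in the side view and the button at about (256,192). Next I'll check the tip length by projection and then press under force feedback.

```bash
python3 - <<'E'
from h import *
for L in(.060,.073,.086): print(L,proj("side",[*STUD,.26-L]))
q=down(1)
arm.line_to([*STUD,.200],velocity=.12)
b=arm.read_ft_force();z0=arm.read_tool_pos()[2];print(arm.read_time(),b,z0)
# descend in 2mm steps until first contact
z=.192; arm.line_to([*STUD,z],velocity=.06); print(arm.read_ft_force()-b)
fz=0
while z>.165:
    z-=.0015; arm.line_to([*STUD,z],velocity=.03)
    f=arm.read_ft_force()-b; print(round(z,4),arm.read_tool_pos()[2].round(4),f.round(2))
    if f[2]>1.0: break
print(arm.read_time())
E
```

```text
0.06 [254.65119978 164.88684693]
0.073 [254.80341628 168.60628837]
0.086 [254.95325271 172.26757205]
3.9417 [-0.31495672  0.10547926 -0.65008368] 0.2003038071125196
[ 0.44972606 -1.0855213   0.97750619]
0.1905 0.1906 [0.57 0.48 0.42]
0.189 0.1889 [ 0.1  -0.34  0.34]
0.1875 0.1874 [0.51 0.27 0.95]
0.186 0.1859 [-0.48 -0.59  0.97]
0.1845 0.1844 [ 0.59 -0.49  1.01]
5.475
```

```bash
cat >> h.py <<'E'
def F(n=6):
    r=[]
    for _ in range(n): r.append(arm.read_ft_force()); arm.pause(.01)
    return np.mean(r,0)
E
python3 - <<'E'
from h import *
b=F(10);print(b,arm.read_time())
z=.1795; arm.line_to([*STUD,z],velocity=.04);print(F()-b)
while z>.165:
    z-=.001; arm.line_to([*STUD,z],velocity=.03)
    f=F(4)-b; print(round(z,4),arm.read_tool_pos().round(4),f.round(2))
    if f[2]>9: break
print(arm.read_time())
E
```

```text
[-0.01325822  0.20574867  0.17909944] 5.5583
[ 0.12696425 -0.19069697 -0.19993244]
0.1785 [0.4834 0.0182 0.1785] [-0.17  0.1  -0.27]
0.1775 [0.4834 0.0182 0.1775] [ 0.02 -0.41 -0.19]
0.1765 [0.4834 0.0182 0.1765] [ 0.26 -0.5  -0.22]
0.1755 [0.4834 0.0182 0.1754] [-0.25 -0.05 -0.61]
0.1745 [0.4835 0.0182 0.1746] [-0.01 -0.78  1.68]
0.1735 [0.4835 0.0182 0.1736] [-0.69 -0.52  2.84]
0.1725 [0.4835 0.0182 0.1726] [-0.35 -0.07  2.9 ]
0.1715 [0.4835 0.0182 0.1716] [-0.38 -0.09  4.3 ]
0.1705 [0.4835 0.0182 0.1711] [-1.97 -0.34  8.51]
0.1695 [0.4835 0.0182 0.171 ] [-3.29 -0.16 15.88]
8.7167
```

Contact came at TCP z = 0.175, as expected for 73 mm tips. The button hit its hard stop at 0.171 with 16 N, so it is fully down. Now I'll lift off and fetch the cap.

```bash
python3 - <<'E'
from h import *
q=down(1)
arm.line_to([*STUD,.179],velocity=.04);print(F(4),arm.read_time())
arm.line_to([*STUD,.215],velocity=.12)
arm.movep([*CAP,.19],q); 
arm.move_gripper(0.75,effort=100); print(arm.read_time(),arm.read_opening(),arm.read_tool_pos())
cv2.imwrite("pics/s3.png",cv2.resize(snapshot("side")[100:260,180:350],None,fx=3.5,fy=3.5));cv2.imwrite("pics/t3.png",cv2.resize(snapshot("top")[150:240,180:300],None,fx=5,fy=5))
E
```

```text
[-0.24446325 -0.36005777  0.08745708] 9.1417
11.0583 0.7520110385269586 [0.46923397 0.22295948 0.19005144]
```

View pics/s3.png

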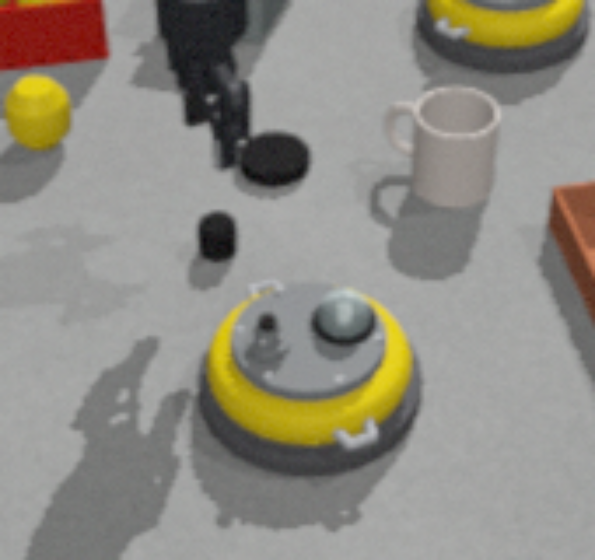

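View pics/t3.png

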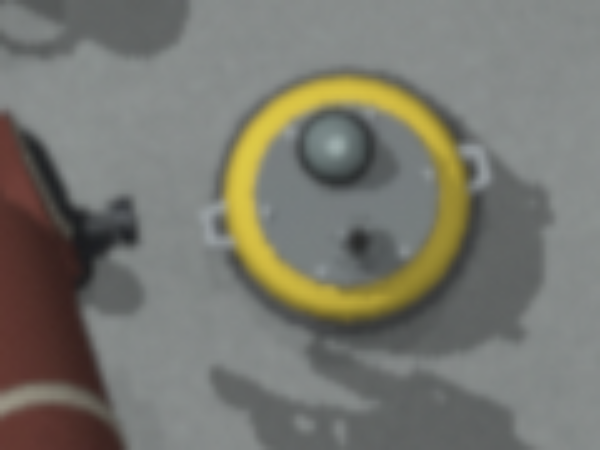

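The button is back up (zoomed views: side about (267,322), top about (358,240)). The open gripper is over the cap, which hasn't moved. Next: descend, grip and lift.

```bash
python3 - <<'E'
from h import *
b=F(4)
arm.line_to([*CAP,.090],velocity=.12)
arm.line_to([*CAP,.0735],velocity=.05);print(F(4)-b,arm.read_time())
arm.move_gripper(0.0,effort=100);print(arm.read_time(),arm.read_opening(),F(4)-b)
arm.line_to([*CAP,.16],velocity=.12)
print(arm.read_time(),arm.read_opening(),F(4)-b,arm.read_tool_pos())
arm.movep([STUD[0],STUD[1],.195],down(1));print(arm.read_time(),arm.read_tool_pos())
s=snapshot("side");t=snapshot("top");cv2.imwrite("pics/s4r.png",s);cv2.imwrite("pics/t4r.png",t)
cv2.imwrite("pics/s4.png",cv2.resize(s[130:240,200:320],None,fx=5,fy=5));cv2.imwrite("pics/t4.png",cv2.resize(t[150:240,180:300],None,fx=5,fy=5))
print(F(6)-b)
E
```

```text
[-0.13721923  0.02626237  0.57786329] 12.6917
13.0667 0.3994302100368841 [-0.78675279 -0.21306591  5.33073126]
13.9667 0.3986765102429152 [-0.07541516  0.11115012 -0.43585144] [0.46865102 0.22277127 0.15919456]
14.8417 [0.48337612 0.01991355 0.19459681]
[ 0.43410873  0.09418442 -0.32824712]
```

View pics/s4.png

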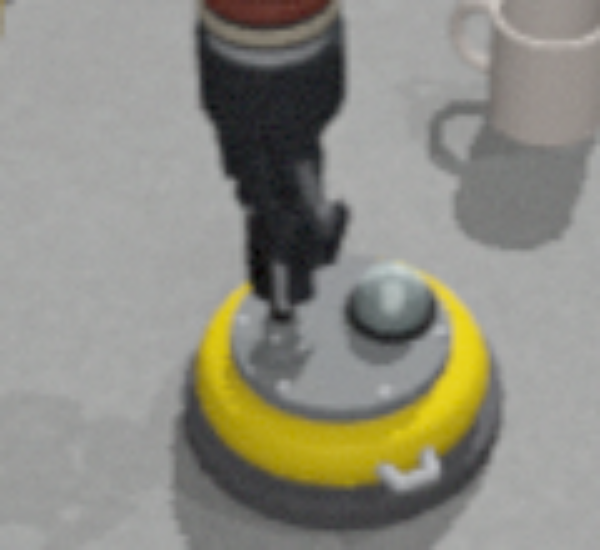

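View pics/t4.png

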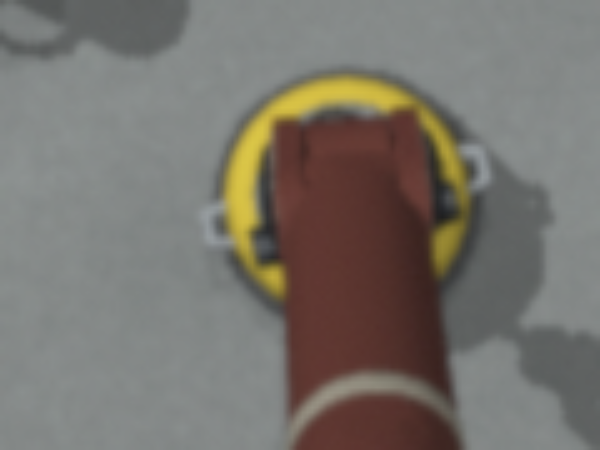

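```bash
python3 - <<'E'
from h import *
print(arm.read_tool_pos(),arm.read_eef_rot(),down(1))
s=cv2.imread("pics/s4r.png")
print(s[180:196,246:268].max(2))
for z in(.1215,.13): print(proj("side",[*STUD,z]),proj("side",[STUD[0],.0199,z]),proj("side",[STUD[0]+.018,STUD[1],z]))
print(proj("side",[*STUD,.1025]), proj("side",[*STUD,.0985]))
E
```

```text
[0.48341677 0.02073035 0.19459855] [-0.08930765  0.70153264  0.09026975  0.70123282] [-0.08824925  0.70157827  0.08824925  0.70157827]
[[159 163 142  89  35   3  29  28  39  41  43  34  38  31  30  34  39  39
   43  31  36  94]
 [160 164 144  87  40  19  28  36  39  51  40  37  28  28  32  41  35  43
   44  32  51 111]
 [159 162 145  85  22  24  28  28  59  68  54  43  32  32  26  39  40  46
   50  52  78 127]
 [160 164 152 105  41  20  14  32  67 105  99  60  37  27  34  30  47  78
  108 131 145 147]
 [163 163 153 113  38  15  12  31  64 109 110  71  35  33  36  42  84 129
  145 154 153 152]
 [161 162 153 113  41  13  31  28  57 102 109  70  38  33  38  45  90 136
  154 156 155 151]
 [161 163 170 146  57  25  27  23  60 100 109  72  39  37  38  44  92 134
  154 152 151 154]
 [158 178 201 186 107  26  23  29  51  97 106  67  41  44  37  42  83 129
  154 156 154 154]
 [191 214 209 178 105  41  24  28  49  98 104  66  39  45  44  38  76 129
  152 155 153 154]
 [217 219 196 158 132  97  50  39  49  94 106  70  43  40  36  55  96 137
  156 153 152 153]
 [223 208 169 153 151 145 132  94  56  91 118  92  50  64  86 111 136 153
  156 151 155 154]
 [218 192 153 151 152 154 151 121  66  74 108  99  87 121 145 145 154 154
  150 152 150 145]
 [204 169 155 153 151 152 149 117  51  44  64  61  77 127 152 153 157 154
  153 153 154 147]
 [195 169 184 172 151 150 136  97  52  27  27  38  75 118 145 151 155 151
  153 155 152 150]
 [182 158 175 166 152 146 123  90  82  68  58  67  87 114 140 156 155 151
  153 154 155 148]
 [167 150 156 153 149 143 125  97  99  99  97 100 104 127 150 154 150 152
  152 154 153 150]]
[255.535255   186.48891714] [255.43145146 186.07024115] [261.97318767 185.59418655]
[255.44345519 184.24576998] [255.3392262  183.82723409] [261.91355671 183.35063472]
[255.73720085 191.42350523] [255.77915324 192.44862049]
```

The cap is held. In the side view its edges are at columns 249.2 and 262.2, so its centre is 255.7, against 255.5 expected over the stud; x is good to about 0.5 mm. But the TCP y reads 2.5 mm away from the commanded value, so I'll re-command and check.

```bash
python3 - <<'E'
from h import *
arm.line_to([*STUD,.190],velocity=.03,ori=down(1));
for _ in range(4): print(arm.read_time(),arm.read_tool_pos().round(4)); arm.pause(.15)
print(arm.read_dq().round(4),arm.read_joint_positions().round(4),np.round(arm.ik([*STUD,.19],down(1)),4),F(4))
s=snapshot("side");cv2.imwrite("pics/s5r.png",s);cv2.imwrite("pics/s5.png",cv2.resize(s[130:240,200:320],None,fx=5,fy=5))
print(arm.read_effort().round(2))
E
```

```text
15.3083 [0.4832 0.0186 0.1896]
15.4583 [0.4834 0.0183 0.19  ]
15.6083 [0.4834 0.0182 0.1901]
15.7583 [0.4834 0.0181 0.1901]
[-0.0021  0.0002 -0.      0.0001 -0.0006 -0.0001 -0.0004] [-0.0673  0.5239 -0.0223  2.0242  0.0199  0.5936  1.7178] [-0.0674  0.524  -0.0223  2.0242  0.0199  0.5936  1.7179] [ 0.09819355 -0.30548254 -0.48973966]
[ 0.000e+00 -3.682e+01  1.500e-01 -1.084e+01  1.000e-02  0.000e+00
 -0.000e+00]
```

View pics/s5.png

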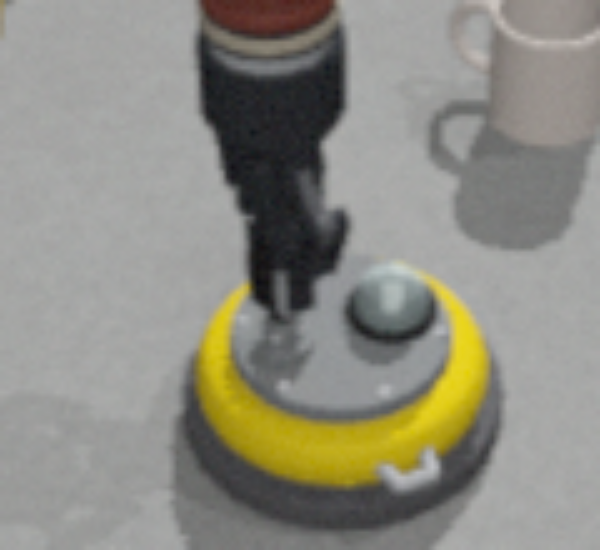

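The arm was only settling, and it is now on target to 0.1 mm with the cap centred above the stud. Now I'll lower it under force feedback.

```bash
python3 - <<'E'
from h import *
b=F(6);t0=arm.read_time()
for z in (.180,.176,.173,.170,.167,.165,.163,.162):
    arm.line_to([*STUD,z],velocity=.03)
    f=F(3)-b; print(z,arm.read_tool_pos().round(4),f.round(2))
    if abs(f).max()>4: print("stop");break
print(arm.read_time())
E
```

```text
0.18 [0.4834 0.0182 0.1798] [-0.66  0.44 -0.33]
0.176 [0.4833 0.0182 0.1759] [-0.11  0.71 -0.43]
0.173 [0.4833 0.0182 0.1728] [-0.    0.68 -0.75]
0.17 [0.4833 0.0182 0.1699] [0.11 0.53 0.21]
0.167 [0.4833 0.0182 0.1669] [ 0.11  0.06 -0.28]
0.165 [0.4833 0.0182 0.1649] [0.32 0.02 0.1 ]
0.163 [0.4833 0.0182 0.1629] [-0.22 -0.15 -0.17]
0.162 [0.4834 0.0182 0.162 ] [-0.46 -0.01 -0.48]
18.5083
```

```bash
python3 - <<'E'
from h import *
z=.162
b=np.array([0,0,-.4])
while z>.149:
    z-=.001
    arm.line_to([*STUD,z],velocity=.02)
    f=F(3)-b; p=arm.read_tool_pos();print(round(z,4),p.round(4),f.round(2),round(float(arm.read_opening()),4))
    if f[2]>28: print("stop");break
print(arm.read_time())
E
```

```text
0.161 [0.4834 0.0182 0.161 ] [-0.27 -0.25 -0.6 ] 0.3996
0.16 [0.4836 0.0185 0.1601] [0.61 0.9  0.51] 0.3981
0.159 [0.4835 0.0193 0.1592] [-0.29  3.21  2.51] 0.4017
0.158 [0.4836 0.0191 0.1583] [-0.48  4.13  5.55] 0.3962
0.157 [0.4836 0.0187 0.157 ] [-0.6   4.03  2.99] 0.3989
0.156 [0.4835 0.0186 0.1554] [ 1.23  5.47 -4.14] 0.3996
0.155 [0.4831 0.0188 0.1539] [ 1.98  5.38 -7.44] 0.3975
0.154 [0.4831 0.0182 0.153 ] [ 2.38  4.73 -9.98] 0.3971
0.153 [0.4832 0.0181 0.1527] [ 1.64  4.18 -6.54] 0.3991
0.152 [0.4833 0.018  0.1522] [ 0.41  3.2  -2.24] 0.3979
0.151 [0.4834 0.018  0.1521] [-1.28  3.92  6.36] 0.4047
0.15 [0.4833 0.018  0.152 ] [-3.12  3.03 13.6 ] 0.3982
0.149 [0.4833 0.018  0.1519] [-4.93  2.82 21.18] 0.402
22.0833
```

The click came at about .158, with 5.5 N and then a pull-down, followed by a hard stop at .152 where the force climbs at the arm's own stiffness. Next I'll press a little firmer and check by camera.

```bash
python3 - <<'E'
from h import *
arm.line_to([STUD[0]+.0003,STUD[1]-.0002,.1478],velocity=.02)
for _ in range(3):
    arm.pause(.2);print(arm.read_time(),arm.read_tool_pos().round(5),F(5).round(2),arm.read_wrist_torque().round(2),arm.read_opening(),Ro.from_quat(arm.read_eef_rot()).as_matrix()[:,0].round(4))
s=snapshot("side");t=snapshot("top");cv2.imwrite("pics/s6r.png",s);cv2.imwrite("pics/s6.png",cv2.resize(s[130:240,200:320],None,fx=5,fy=5));cv2.imwrite("pics/s6f.png",s);cv2.imwrite("pics/t6f.png",t)
print(s[186:206,246:270].max(2))
c=[proj("side",[*STUD,z]) for z in(.078,.112)];print(c)
E
```

```text
22.5333 [0.48334 0.01798 0.15184] [-7.71  3.13 30.74] [0.97 1.73 0.02] 0.40146812390400627 [ 0.001  0.    -1.   ]
22.775 [0.48334 0.01798 0.15186] [-7.44  2.89 31.09] [0.95 1.66 0.08] 0.39861159713824673 [ 1.e-03  1.e-04 -1.e+00]
23.0167 [0.48334 0.01798 0.15186] [-8.    3.39 31.07] [0.96 1.68 0.09] 0.4026972553625383 [ 0.0011  0.     -1.    ]
[[162 162 165 140  67  36  30  39  32  42  38  39  48  48  51  43  55  61
   86  93  86  67  48  67]
 [161 180 202 187  87  29  23  34  38  49  50  42  45  40  37  44  49  52
   70  79  69  55  41  87]
 [190 215 215 174  75  33  25  32  23  40  47  44  41  33  32  35  37  47
   53  63  61  45  37  78]
 [218 221 198 147  73  36  28  27  36  33  42  40  49  37  32  36  32  38
   53  55  46  33  34  55]
 [224 211 171 129  62  25  26  32  33  30  47  44  39  37  32  35  39  43
   52  47  38  33  62  65]
 [220 196 157 127  51  26  28  25  33  25  41  42  38  28  37  37  36  32
   29  37  34  41  56  62]
 [204 171 156 131  54  19  30  36  36  41  41  48  38  38  34  32  38  36
   36  34  36  48  62  56]
 [196 165 178 150  76  30  29  20  39  41  43  
[... 641 characters left out ...]
4 154 153 156 140]
 [132 106  96 100  91  71  40  29  33  77 112 104  58  37  36  35  58 120
  152 155 153 156 158 147]
 [127  90 102  97  95  88  81  65  43  79 112 106  55  35  47  67  91 132
  151 154 154 152 153 151]
 [140  98  99 100  99  95  98  94  88  94 106 107  81  76  87 126 148 147
  153 153 157 152 154 156]
 [146 109  92  99  96  99  98 102  98  94 104 105  99  95 106 134 152 154
  158 152 156 154 155 152]
 [161 125  91  94  96  98  97 101  94  95 101 102 101  97 110 136 150 154
  154 152 157 153 157 155]
 [166 147 108  93  99 101  98  97 100 100  99 100  99 109 125 149 155 151
  151 156 154 153 155 153]]
[array([255.99116425, 197.62915272]), array([255.63678407, 188.96980065])]
```

View pics/s6.png

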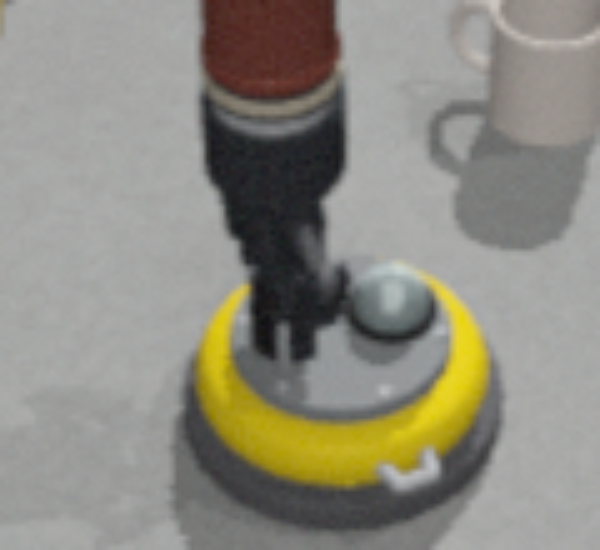

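View pics/t6f.png

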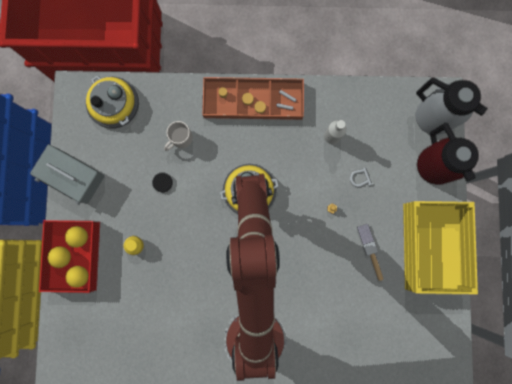

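```bash
python3 - <<'E'
from h import *
for z in(.078,.082,.086): print(z,proj("side",[STUD[0]+.001,STUD[1]-.018,z]))
s=cv2.imread("pics/s6r.png").max(2); print(s[196:206,251:261])
o=cv2.imread("pics/s5r.png").max(2); print(o[184:196,251:261]); print(proj("side",[STUD[0]+.001,STUD[1]-.018,.190-.0739]))
a=cv2.imread("pics/side0.png");d=cv2.absdiff(a,cv2.imread("pics/s6f.png")).max(2);d2=cv2.absdiff(cv2.imread("pics/top0.png"),cv2.imread("pics/t6f.png")).max(2)
for n,u,v in(("lid",162,182),("mug",178,134),("union",332,209),("shackle",361,178),("bottle",337,129),("brush",370,250),("float",133,245)): print(n,np.mean(d2[v-10:v+10,u-10:u+10]>40))
E
```

```text
0.078 [257.4327357  202.06551488]
0.082 [257.39465734 201.06416376]
0.086 [257.35640321 200.05819027]
[[ 29  22  22  38  84 120 108  46  27  34]
 [ 34  26  23  36  86 116 105  49  33  30]
 [ 32  21  18  36  87 118  99  38  36  33]
 [ 45  33  22  30  81 119 107  58  39  47]
 [ 71  40  29  33  77 112 104  58  37  36]
 [ 88  81  65  43  79 112 106  55  35  47]
 [ 95  98  94  88  94 106 107  81  76  87]
 [ 99  98 102  98  94 104 105  99  95 106]
 [ 98  97 101  94  95 101 102 101  97 110]
 [101  98  97 100 100  99 100  99 109 125]]
[[ 23  31  31  50  76  78  64  38  37  36]
 [ 20  28  30  52  98 105  66  37  36  36]
 [ 19  21  21  53  94 110  70  31  31  29]
 [ 28  27  28  56  99 114  81  42  35  35]
 [ 23  24  28  53 100 113  88  41  39  36]
 [ 34  21  24  49  93 114  84  38  38  43]
 [ 79  36  29  38  90 112  86  40  41  34]
 [134  95  58  41  89 108  85  47  40  50]
 [148 139 102  51  67 102  97  78  85 110]
 [147 134  95  51  43  73  87  89 111 139]
 [143 122  90  81  68  66  73  93 117 138]
 [142 125 100  92  99  98 100 106 125 151]]
[257.0627767  192.33665909]
lid 0.0
mug 0.0
union 0.0
shackle 0.0
bottle 0.0
brush 0.0575
float 0.0
```

The rim edge is at row 201.8 against 202.1 predicted for a seated cap, so the camera agrees with the hard stop. Nothing else has moved; the small change at the brush looks like the arm's shadow. I'm handing in while still pressing.

```bash
python3 - <<'E'
from h import *
from station import ticket
print(arm.read_time(),arm.read_tool_pos().round(4),F(3).round(1),arm.read_opening())
print(ticket.finish_job())
E
```

```text
23.1583 [0.4833 0.018  0.1518] [-8.   3.1 30.5] 0.3977413730225448
the job is handed in; nothing more can be done
None
```

The lamp is ready for sea and the job was handed in at 23 s, with the gripper still holding the cap and pressing it down at about 31 N.

- **Switch:** I pressed it with the shut fingertips to its hard stop, which was 4 mm of travel at 16 N, then let it go. The camera showed the button back up before I fetched the cap.
- **Cap:** It went over the stud with no early contact. It clicked at about 5.5 N, just under the stated 6–16 N and read in 1 mm steps that could have missed the peak. The force then dropped, and the cap stopped hard at TCP height 0.152 m, about 0.5 mm above the plain prediction. I put that down to the tool riding up slightly on the bench while gripping.
- **Seating:** In the side view the rim's lower edge was at row 201.8, against 202.1 predicted for a seated cap, and the tool was within about 0.1° of vertical.
- **Loose ends:** A sideways force of about 8 N remained on the tool while pressing. Before-and-after top views showed no change at the lid, mug, union, shackle, bottle or float. About 6% of the pixels around the brush changed, which I read as the arm's shadow but did not check further.

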